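# Find the loose clamping lever and tag its mount

### The arm

A 6-joint arm with a two-finger parallel gripper is mounted at the origin on the work surface. World frame = base frame: x ahead of the robot, y to its left, z up, the work surface at z = 0. Lengths are in mm, angles in rad, forces in N, time in s.
With the tool pointing down it reaches from about 300 to 775 mm from the base axis. Payload 14.6 kg.
Tool frame: the origin (TCP) lies between the finger pads; the fingertips stand 25 mm ahead of it and the grasp point (between the pads) lies 6 mm ahead of it; z points along the fingers, x is the direction in which the jaws open and shut, and the axes are right-handed (so a half turn about z gives the same grasp; the last joint's range is limited). The gripper opens to 94 mm and grips with 3 to 60 N. Pads are 16 mm wide; open, the fingers measure 119 mm over their backs; the gripper's body (75 mm by 177 mm) begins 78 mm behind the grasp point.
Start: joints at [-1.288, 0.3, 1.521, -0, 1.321, -0.067], TCP at [188.483, -516.685, 230.446] pointing down, gripper open.
Joint ranges: [-3.03, 3.03], [-0.79, 2.21], [0.23, 2.52], [-1.04, 4.18], [0, 3.07], [-2.55, 2.55]. Speed limits (rad/s): [2.22, 2.22, 2.57, 3.14, 3.14, 3.14].

### API

Orientations are given as [roll, pitch, yaw] about the fixed x, y, z axes, in that order (R = Rz(yaw) Ry(pitch) Rx(roll)).
In Python, from cell import manip gives the robot as it stands.
- The arm moves only by the tool apply_moves, never from a script. Its argument "series" is a list of rows, each a list of 3 entries, a list of its own where there are three numbers: the shift along the world's x, y, z in cm, then the turn, a rotation vector about the world's x, y, z in rad, then the opening in per cent of the stroke, from 0 (shut) to 100 (fully open). A call has exactly 10 rows; each row is the pose to reach, as a shift and turn from the pose commanded when the call began; what a row does not reach only later rows make up. A row lasts 1/8 s, in which the tool goes at most 62.5 mm and 10.7 degrees, less where a joint would pass 70% of its speed; a pose out of reach is approached as far as the arm can. A call with a gripper value outside its range is refused whole. The fingers move at their own pace and stop on an object; "grip_force" is the grip in N (left out, the last holds). Time passes only in rows, so rows that repeat a pose let the fingers close, or fill a call up. It gives the time, the measured TCP pose, the force and the opening at its end, in the units of the state.
- manip.read_state(): the state, without advancing time (a new reading comes with each control period).
- manip.camera(name): name is "scene" or "top" or "wrist"; returns (picture, depth): 420x560x3 uint8, red, green, blue; 420x560 float32, mm along the optical axis (not along the pixel's ray), 0 where there is no reading.
- manip.camera_info(name): a dict with "intrinsics" (3x3 intrinsics, pixels), "extrinsics" (4x4, takes a point from world to camera coordinates); the wrist camera has in their place "hand_eye" (4x4, takes a point from camera to tool coordinates, whose origin is the TCP and whose axes are the tool frame's). Camera axes: x right, y down, z forward; pixel columns grow to the right and rows downward; lengths in mm; the calibration is good to about 2 mm. A picture is of the moment at which its call begins: read the wrist's pose just before it. camera_info takes no time and is no camera call.
- manip.sign_off(): hands the job in, once; it reports no verdict.
The state is a dict: "clock": time; "joints": joint angles; "qd": joint speeds; "effort": joint torques, N m; "eef_pos": TCP position; "eef_rot": TCP orientation; "wrist_force": force on the tool from outside, world axes, zero at the start; "moment": the same for the moment, N m; "finger_gap": finger opening in mm.
Only numpy, scipy, OpenCV 4.12 (cv2) and the standard library are available. Lean on these libraries where they do the work, as an engineer would, in place of code of your own. Each camera call takes 0.05 s, during which the arm holds its last target.

### The job

One of the three pump mounts on the board has a clamping lever that has worked loose; find it by feel. Push each lever near its end with a fingertip, clockwise seen from above (never back): a sound lever gives a little and then firms up, so ease off once it resists with 12 N and never use more than 20 N on a mount, while the loose one swings on without firming up, so leave it turned by about 15 degrees and no more than 25. When all three are tested, stand the orange marker upright in the green cup of the mount with the loose lever, let go, and leave everything else where it is.

Things in the scene. Friction and masses are not known exactly. Their poses are not given: they have to be found in the camera images.
- mount_a: a round swivel device mount bolted to the aluminium board (board 12 mm thick; mounts about 150 mm apart): white column 42 mm across with a grey collar, a black clamping lever on top, a green tag cup on a short arm. Origin: centre of its foot, on the board. z is up; the lever as found points along its -x, the tag cup lies along its +x. Its top (lever hub) is 78 mm above the origin. It cannot move
- lever_a (a joint): angle (rad) of mount_a's black lever: 0 as found, growing clockwise seen from above. Pushed square at the push point, a sound lever gives at 4 to 5 N, then binds up by 7 to 8 N per 0.1 rad (12 N turns it about 0.1 rad, 20 N about 0.2); let go, it springs back to 0.05 or 0.06 rad. The loose one gives at about 3 N, never gets stiffer and stays where it is left
- push_a (a point): push point of lever_a: on the lever, half-way up it, 68 mm from the turning axis. The lever is a level bar 12 mm wide and 16 mm tall that reaches 78 mm out from the axis, clear of the column and collar beyond 30 mm from the axis (58 mm of air under it there). x points from the lever's tip to the axis, z up; clockwise moves this point along its +y
- cup_a (a point): centre of the inner floor of the green tag cup of mount_a, 60 mm from the mount's axis: a round open cup, inner diameter 34 mm, 12 mm deep, wall 3 mm, rim 58 mm above the table; x points away from the mount, z up
- mount_b: a round swivel device mount bolted to the aluminium board (board 12 mm thick; mounts about 150 mm apart): white column 42 mm across with a grey collar, a black clamping lever on top, a green tag cup on a short arm. Origin: centre of its foot, on the board. z is up; the lever as found points along its -x, the tag cup lies along its +x. Its top (lever hub) is 78 mm above the origin. It cannot move
- lever_b (a joint): angle (rad) of mount_b's black lever: 0 as found, growing clockwise seen from above. Pushed square at the push point, a sound lever gives at 4 to 5 N, then binds up by 7 to 8 N per 0.1 rad (12 N turns it about 0.1 rad, 20 N about 0.2); let go, it springs back to 0.05 or 0.06 rad. The loose one gives at about 3 N, never gets stiffer and stays where it is left
- push_b (a point): push point of lever_b: on the lever, half-way up it, 68 mm from the turning axis. The lever is a level bar 12 mm wide and 16 mm tall that reaches 78 mm out from the axis, clear of the column and collar beyond 30 mm from the axis (58 mm of air under it there). x points from the lever's tip to the axis, z up; clockwise moves this point along its +y
- cup_b (a point): centre of the inner floor of the green tag cup of mount_b, 60 mm from the mount's axis: a round open cup, inner diameter 34 mm, 12 mm deep, wall 3 mm, rim 58 mm above the table; x points away from the mount, z up
- mount_c: a round swivel device mount bolted to the aluminium board (board 12 mm thick; mounts about 150 mm apart): white column 42 mm across with a grey collar, a black clamping lever on top, a green tag cup on a short arm. Origin: centre of its foot, on the board. z is up; the lever as found points along its -x, the tag cup lies along its +x. Its top (lever hub) is 78 mm above the origin. It cannot move
- lever_c (a joint): angle (rad) of mount_c's black lever: 0 as found, growing clockwise seen from above. Pushed square at the push point, a sound lever gives at 4 to 5 N, then binds up by 7 to 8 N per 0.1 rad (12 N turns it about 0.1 rad, 20 N about 0.2); let go, it springs back to 0.05 or 0.06 rad. The loose one gives at about 3 N, never gets stiffer and stays where it is left
- push_c (a point): push point of lever_c: on the lever, half-way up it, 68 mm from the turning axis. The lever is a level bar 12 mm wide and 16 mm tall that reaches 78 mm out from the axis, clear of the column and collar beyond 30 mm from the axis (58 mm of air under it there). x points from the lever's tip to the axis, z up; clockwise moves this point along its +y
- cup_c (a point): centre of the inner floor of the green tag cup of mount_c, 60 mm from the mount's axis: a round open cup, inner diameter 34 mm, 12 mm deep, wall 3 mm, rim 58 mm above the table; x points away from the mount, z up
- orange_mid (a point): the orange marker: round foot 26 mm across and 16 mm high, and on it a square grip post 16 x 16 mm, 62 mm tall in all, about 45 g, standing on the table. The point is the middle of the grip post, 42 mm above the underside; x and y are square to the post's faces, z up. It is the one to set in the loose mount's cup
- green_mid (a point): a green marker: round foot 26 mm across and 16 mm high, and on it a square grip post 16 x 16 mm, 62 mm tall in all, about 45 g, standing on the table. The point is the middle of the grip post, 42 mm above the underside; x and y are square to the post's faces, z up. A bystander
- syringe: bystander: a capped white syringe lying, 165 mm long, 34 mm across its flange; origin under its barrel's middle
- vial: bystander: a glass vial 42 mm across, 62 mm tall; origin under it
- driver: bystander: a screwdriver lying, along its x; origin under it
- tape: bystander: a roll of tape lying flat, 80 mm across, 20 mm high; origin under it
- dish: bystander: a steel dish 120 mm across, 40 mm high; origin under it
- spare: bystander: a spare black lever lying on the table, hub 28 mm across, 92 mm long, 22 mm high; origin under its hub
Not all that is in view belongs to the job. Several things look just like the part that bears orange_mid: the one meant starts farthest to the robot's left.

How it is judged:
By the outcome, as a careful person would: the job done as asked, in the order asked, and still so for the second after the job is handed in, with the robot touching nothing.
It also fails if it takes over 72 s, if anything falls off the work surface, if the arm or the gripper's body presses on something with over 40 N, if the wrist force passes 120 N, or if a joint passes its speed limit or range.

## Working session

There is one attempt and no reset: what is moved stays moved. The work goes in short steps, Python scripts to look and compute and a tool call to move; the robot and the scene stay as the last step left them, time stands still between calls to the robot, and variables do not carry over. Pictures are saved under pics/ and viewed, and the job is handed in when it is done.

Besides the shell and the picture viewer there is one more tool, called after "Request:" as name(argument=value, ...) on one line, values as JSON. apply_moves: Moves the arm, as the interface text tells. Its arguments: {"type":"object","properties":{"series":{"type":"array","items":{"type":"array"}},"grip_force":{"type":"number"}},"required":["series"]}

```bash
ls; mkdir -p pics; python3 - <<'E'
from cell import manip
import cv2,numpy as np
s=manip.read_state(); print({k:np.round(v,3).tolist() for k,v in s.items()})
for n in ("scene","top"):
    p,d=manip.camera(n); cv2.imwrite(f"pics/{n}0.png",p[:,:,::-1]); np.save(f"pics/{n}0.npy",d)
    cv2.imwrite(f"pics/{n}0raw.png",p[:,:,::-1])
    i=manip.camera_info(n); print(n,np.round(i["intrinsics"],2).tolist(),np.round(i["extrinsics"],4).tolist())
print(np.round(manip.camera_info("wrist")["hand_eye"],3).tolist())
E
```

```text
pics
{'clock': 0.0, 'joints': [-1.288, 0.3, 1.522, -0.0, 1.321, -0.067], 'qd': [-0.002, 0.001, -0.0, 0.001, -0.0, -0.001], 'effort': [-0.004, -53.181, -35.274, 0.071, 0.024, -0.0], 'eef_pos': [188.414, -516.475, 229.893], 'eef_rot': [-3.142, 0.001, -1.221], 'wrist_force': [-0.382, -0.265, -0.014], 'moment': [0.047, 0.013, 0.075], 'finger_gap': 94.301}
scene [[469.19, 0.0, 279.72], [0.0, 469.19, 213.6], [0.0, 0.0, 1.0]] [[0.7621, 0.6472, 0.0196, -440.2135], [0.4562, -0.5153, -0.7255, -207.9133], [-0.4595, 0.5618, -0.6879, 1672.1334], [0.0, 0.0, 0.0, 1.0]]
top [[387.93, 0.0, 276.0], [0.0, 387.93, 211.51], [0.0, 0.0, 1.0]] [[-0.0127, -0.9999, -0.0039, -12.5232], [-0.9939, 0.013, -0.1092, 600.901], [0.1092, 0.0025, -0.994, 1311.8431], [0.0, 0.0, 0.0, 1.0]]
[[1.0, 0.001, 0.0, 0.374], [-0.001, 0.966, 0.259, -75.087], [0.0, -0.259, 0.966, -152.425], [0.0, 0.0, 0.0, 1.0]]
```

View pics/scene0.png

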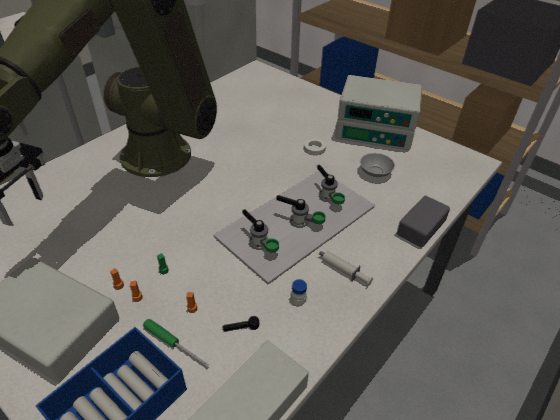

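View pics/top0.png

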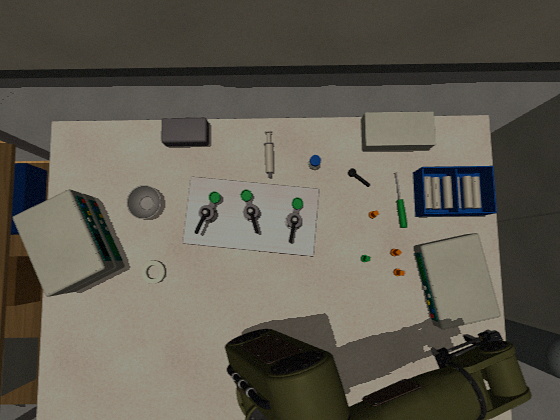

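The scene view shows the board with three mounts. In the top view their hubs are near (206,212), (251,212) and (295,219), and image-left is the robot's left (+y). The orange markers in the top view are at (374,214), (396,252) and (399,272). The leftmost one, with the largest y, is (374,214). I'll enlarge both areas to confirm.

```bash
cat > h.py <<'E'
import numpy as np,cv2
from cell import manip
def world(n,u,v,z=None,d=None):
    i=manip.camera_info(n);K=np.array(i["intrinsics"]);E=np.array(i["extrinsics"])
    r=np.linalg.inv(K)@[u,v,1.];R=E[:3,:3];t=E[:3,3];c=-R.T@t;w=R.T@r
    s=d if d is not None else (z-c[2])/w[2]
    return c+s*w
def proj(n,P):
    i=manip.camera_info(n);q=np.array(i["intrinsics"])@(np.array(i["extrinsics"])[:3]@np.append(P,1)); return q[:2]/q[2]
def tool_T(s):
    from scipy.spatial.transform import Rotation as Ro
    T=np.eye(4);T[:3,:3]=Ro.from_euler("xyz",s["eef_rot"]).as_matrix();T[:3,3]=s["eef_pos"];return T
def wworld(T,u,v,z=None,d=None):
    i=manip.camera_info("wrist");K=np.array(i["intrinsics"]);M=T@np.array(i["hand_eye"])
    w=M[:3,:3]@(np.linalg.inv(K)@[u,v,1.]);c=M[:3,3]
    s=d if d is not None else (z-c[2])/w[2]
    return c+s*w
def crop(f,o,x0,y0,x1,y1,k):
    im=cv2.imread(f)[y0:y1,x0:x1];cv2.imwrite(o,cv2.resize(im,None,fx=k,fy=k,interpolation=cv2.INTER_CUBIC))
E
python3 - <<'E'
from h import *
crop("pics/top0.png","pics/t_m.png",180,170,330,265,5)
crop("pics/top0.png","pics/t_o.png",340,160,440,285,4)
crop("pics/scene0.png","pics/s_m.png",210,155,385,285,4)
d=np.load("pics/top0.npy")
for u,v in [(374,214),(396,252),(399,272),(365,258),(206,212),(251,212),(295,219),(214,198),(246,195),(297,204),(200,190)]:
    print(u,v,world("top",u,v,d=d[v,u]).round(1))
E
```

```text
374 214 [ 584.9 -352.5   59.8]
396 252 [ 455.8 -420.3   62.3]
399 272 [ 389.5 -427.4   61.7]
365 258 [ 437.1 -317.    57.4]
206 212 [596.  212.3  88.4]
251 212 [594.4  62.9  85.1]
295 219 [568.8 -83.1  88.1]
214 198 [649.4 193.3  42.9]
246 195 [658.   82.5  45.1]
297 204 [624.5 -92.9  44.5]
200 190 [683.7 248.8   9.2]
```

View pics/t_m.png

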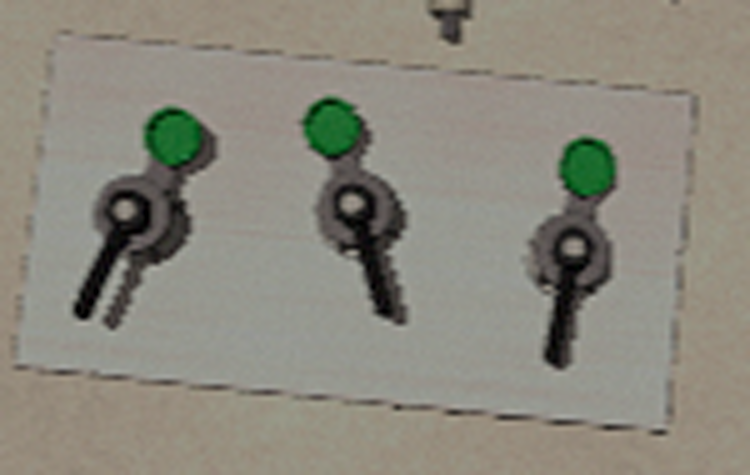

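View pics/t_o.png

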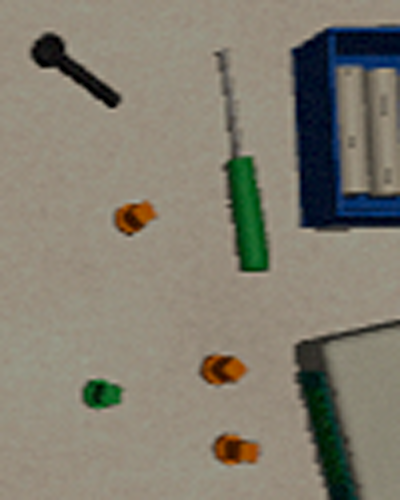

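View pics/s_m.png

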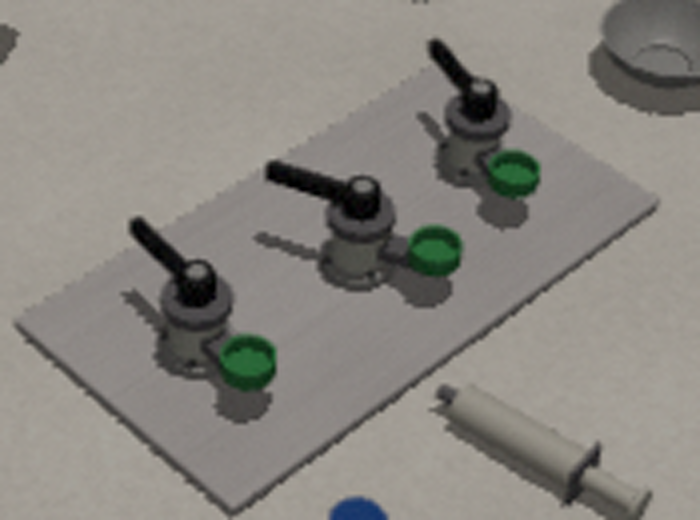

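The crops confirm it. The top-view markers are orange at (374,214), (396,252), (399,272) and green at (365,258). The one with the largest y is orange (374,214), at y≈-352 against -420 and -427, so that's the target. Next I'll work out rough mount poses, then refine them with the wrist camera.

```bash
python3 - <<'E'
from h import *
for nm,h,t,c in [("L",(205.2,211.6),(196.4,233.2),(214.6,197)),("M",(250.6,210.8),(257.4,233.2),(246.2,195.4)),("R",(294.8,219.2),(291.2,242.4),(297.4,203.4))]:
    H=world("top",*h,z=90);T=world("top",*t,z=86);C=world("top",*c,z=58)
    d=(T-H)[:2];d2=(H-C)[:2]
    print(nm,H.round(1),T.round(1),C.round(1),np.linalg.norm(d).round(1),np.linalg.norm(d2).round(1),np.degrees(np.arctan2(d[1],d[0])).round(1),np.degrees(np.arctan2(d2[1],d2[0])).round(1))
E
```

```text
L [597.2 214.7  90. ] [526.1 244.   86. ] [650.5 188.8  58. ] 77.0 59.3 157.6 154.2
M [597.9  63.9  90. ] [523.4  42.   86. ] [654.6  80.8  58. ] 77.6 59.2 -163.7 -163.4
R [568.  -82.3  90. ] [491.7 -69.3  86. ] [624.8 -93.6  58. ] 77.4 57.9 170.3 168.7
```

Request:
apply_moves(series=[[[3.3,4.4,0],[0,0,0.18],0],[[6.5,8.7,0],[0,0,0.36],0],[[9.8,13.1,0],[0,0,0.54],0],[[13.1,17.5,0],[0,0,0.72],0],[[16.4,21.8,0],[0,0,0.9],0],[[19.6,26.2,0],[0,0,1.08],0],[[22.9,30.6,0],[0,0,1.26],0],[[26.2,35,0],[0,0,1.44],0],[[29.4,39.3,-1],[0,0,1.62],0],[[32.7,43.7,-2],[0,0,1.8],0]], grip_force=20)

```text
clock: 1.35
eef_pos: [516.2, -78.1, 210.1]
eef_rot: [3.142, 0.0, 0.585]
wrist_force: [0.3, -0.4, 0.0]
finger_gap: 1.0
```

Request:
apply_moves(series=[[[0,0,0],[0,0,0.18],0],[[0,-0.5,0],[0,0,0.36],0],[[0,-1,0],[0,0,0.54],0],[[0,-1.5,0],[0,0,0.72],0],[[0,-2,-1],[0,0,0.81],0],[[0,-2.5,-2],[0,0,0.81],0],[[0,-3,-3],[0,0,0.81],0],[[0,-3,-4],[0,0,0.81],0],[[0,-3,-4],[0,0,0.81],0],[[0,-3,-4],[0,0,0.81],0]])

```text
clock: 2.6
eef_pos: [515.6, -109.6, 170.7]
eef_rot: [3.141, 0.0, 1.389]
wrist_force: [0.4, 0.5, 0.6]
finger_gap: 0.6
```

```bash
cat > look.py <<'E'
import sys;from h import *
n=sys.argv[1]
s=manip.read_state();p,d=manip.camera("wrist")
np.savez(f"pics/{n}.npz",d=d,T=tool_T(s));cv2.imwrite(f"pics/{n}.png",p[:,:,::-1])
print({k:np.round(s[k],2).tolist() for k in("clock","eef_pos","eef_rot","wrist_force","joints")})
E
python3 look.py w1; python3 -c "
from cell import manip;print(manip.camera_info('wrist')['intrinsics'])"
```

```text
{'clock': 2.6, 'eef_pos': [515.62, -109.6, 170.7], 'eef_rot': [3.14, 0.0, 1.39], 'wrist_force': [0.44, 0.55, 0.58], 'joints': [-0.28, 0.31, 1.66, 0.0, 1.18, -1.67]}
[[297.28434851   0.         284.33122426]
 [  0.         297.28434851 209.9757108 ]
 [  0.           0.           1.        ]]
```

View pics/w1.png

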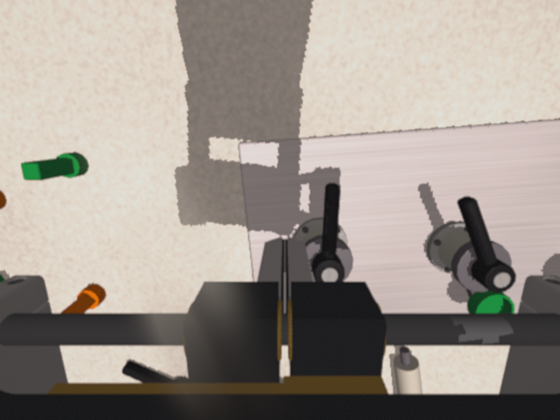

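The wrist view has image-down pointing along +x. Lever R runs from its tip at (333,186) to its hub at (330,273). Lever M runs from (467,202) to (501,278). The shut fingertips are at about (286,240).

```bash
python3 - <<'E'
from h import *
crop("pics/w1.png","pics/w1c.png",240,170,400,290,5)
crop("pics/w1.png","pics/w1d.png",400,180,560,300,5)
E
```

```text
(no output)
```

View pics/w1c.png

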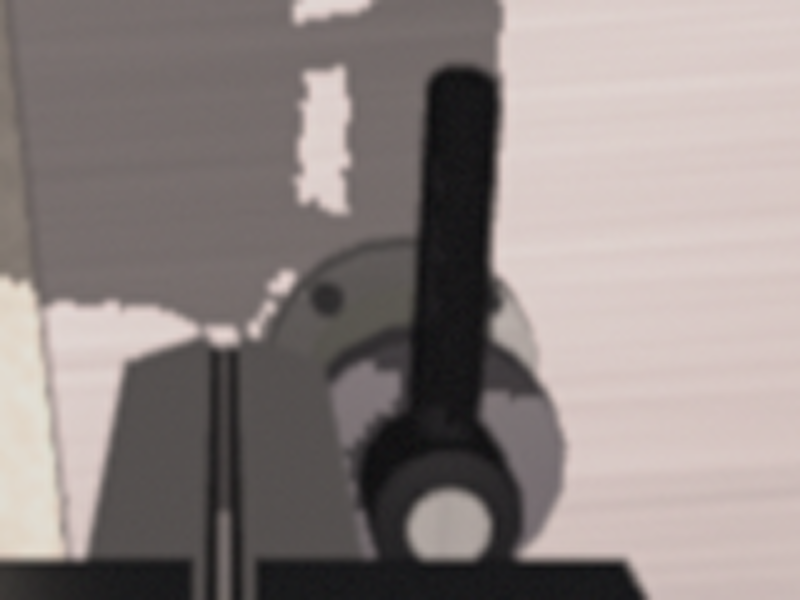

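View pics/w1d.png

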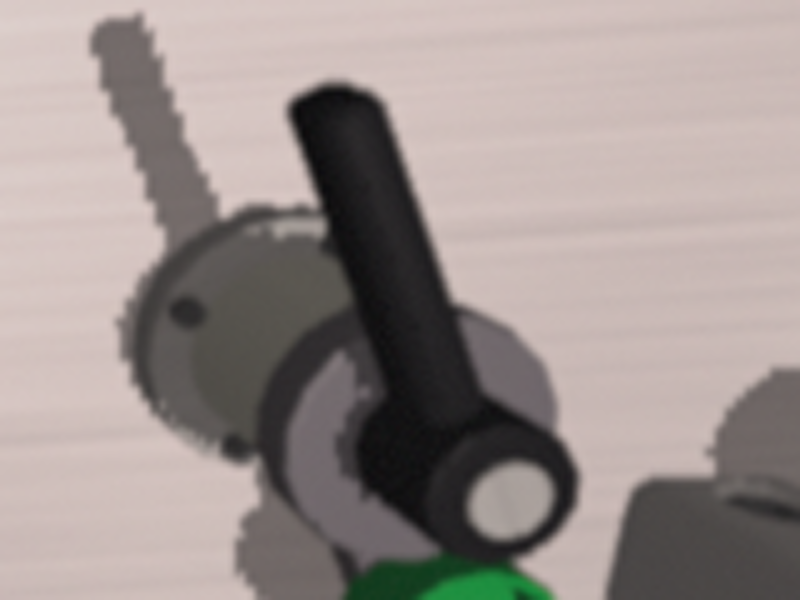

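```bash
python3 - <<'E'
from h import *
z=np.load("pics/w1.npz");T=z["T"];d=z["d"]
for nm,h,t in [("R",(329.8,275.4),(332.6,184)),("M",(502.4,280),(467.2,198))]:
    H=wworld(T,*h,z=90);P=wworld(T,*t,z=86);D=(P-H)[:2];print(nm,H.round(1),P.round(1),np.linalg.norm(D).round(1),np.degrees(np.arctan2(D[1],D[0])).round(1))
for u,v in [(330,275),(332,195),(331,220),(475,220)]: print(wworld(T,u,v,d=d[v,u]).round(1))
print(wworld(T,284.4,239,z=145.7), d[242,275],wworld(T,275,242,d=d[242,275]))
E
```

```text
R [567.8 -79.6  90. ] [490.  -65.6  86. ] 79.0 169.8
M [599.1  66.8  90. ] [521.3  40.9  86. ] 82.0 -161.6
[568.6 -79.2  87.9]
[499.2 -67.2  84.9]
[520.7 -70.9  83.6]
[442.  -96.3 323.1]
[ 507.41260316 -108.3082335   145.7       ] 181.02394 [ 505.50759426 -113.77877662  153.2486844 ]
```

R comes out the same from both cameras: hub (568,-80), lever direction 170°. I'll descend beside lever R on its -y side with a 7 mm gap.

Request:
apply_moves(series=[[[-1,0.7,0],[0,0,0],0],[[-1.9,1.5,0],[0,0,0],0],[[-1.9,1.5,0],[0,0,0],0],[[-1.9,1.5,-3],[0,0,0],0],[[-1.9,1.5,-6],[0,0,0],0],[[-1.9,1.5,-8],[0,0,0],0],[[-1.9,1.5,-8],[0,0,0],0],[[-1.85,1.7,-8],[0,0,0],0],[[-1.85,1.8,-8],[0,0,0],0],[[-1.85,1.8,-8],[0,0,0],0]])

```text
clock: 3.9
eef_pos: [497.2, -91.6, 91.0]
eef_rot: [3.141, 0.0, 1.389]
wrist_force: [0.3, -0.4, -0.9]
finger_gap: 0.3
```

```bash
python3 look.py w2
```

```text
{'clock': 3.9, 'eef_pos': [497.21, -91.64, 91.04], 'eef_rot': [3.14, 0.0, 1.39], 'wrist_force': [0.27, -0.44, -0.92], 'joints': [-0.25, 0.37, 1.78, -0.0, 0.99, -1.64]}
```

View pics/w2.png

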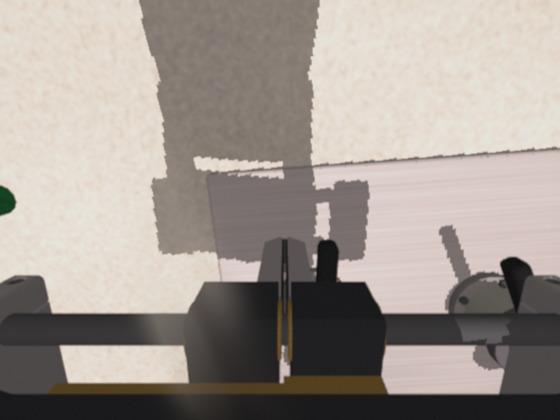

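Request:
apply_moves(series=[[[0.01,0.06,0],[0,0,0],0],[[0.02,0.12,0],[0,0,0],0],[[0.03,0.18,0],[0,0,0],0],[[0.04,0.24,0],[0,0,0],0],[[0.05,0.3,0],[0,0,0],0],[[0.06,0.36,0],[0,0,0],0],[[0.07,0.42,0],[0,0,0],0],[[0.08,0.48,0],[0,0,0],0],[[0.1,0.55,0],[0,0,0],0],[[0.1,0.6,0],[0,0,0],0]])

```text
clock: 5.2
eef_pos: [498.0, -85.6, 90.4]
eef_rot: [-3.142, 0.0, 1.389]
wrist_force: [0.5, -0.5, 0.0]
finger_gap: 0.4
```

Request:
apply_moves(series=[[[0.01,0.06,0],[0,0,0],0],[[0.02,0.1,0],[0,0,0],0],[[0.02,0.14,0],[0,0,0],0],[[0.03,0.18,0],[0,0,0],0],[[0.04,0.22,0],[0,0,0],0],[[0.05,0.26,0],[0,0,0],0],[[0.05,0.3,0],[0,0,0],0],[[0.06,0.35,0],[0,0,0],0],[[0.07,0.4,0],[0,0,0],0],[[0.07,0.4,0],[0,0,0],0]])

```text
clock: 6.45
eef_pos: [498.6, -81.6, 90.4]
eef_rot: [-3.141, -0.0, 1.389]
wrist_force: [-1.9, -2.3, 0.8]
finger_gap: 0.3
```

```bash
python3 look.py w3; python3 -c "
from h import *
crop('pics/w3.png','pics/w3c.png',230,210,370,310,5)"
```

```text
{'clock': 6.45, 'eef_pos': [498.61, -81.59, 90.4], 'eef_rot': [-3.14, -0.0, 1.39], 'wrist_force': [-1.89, -2.29, 0.75], 'joints': [-0.23, 0.37, 1.79, 0.0, 0.99, -1.62]}
```

View pics/w3c.png

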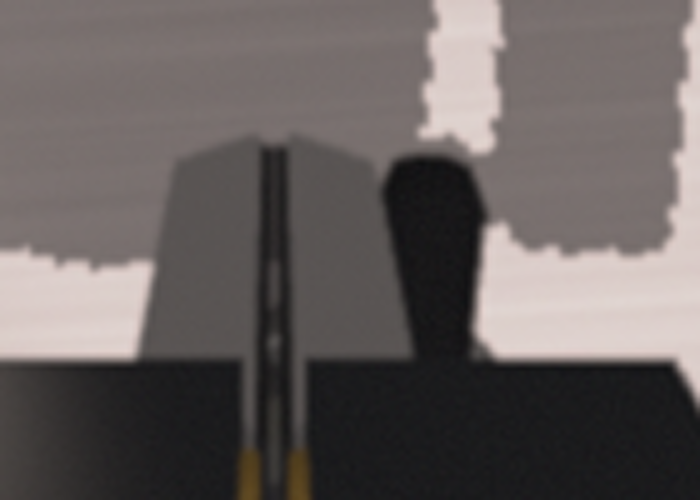

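Request:
apply_moves(series=[[[0.01,0.05,0],[0,0,0],0],[[0.02,0.1,0],[0,0,0],0],[[0.03,0.15,0],[0,0,0],0],[[0.04,0.2,0],[0,0,-0.01],0],[[0.05,0.25,0],[0,0,-0.02],0],[[0.05,0.3,0],[0,0,-0.03],0],[[0.06,0.35,0],[0,0,-0.04],0],[[0.07,0.4,0],[0,0,-0.04],0],[[0.07,0.4,0],[0,0,-0.04],0],[[0.07,0.4,0],[0,0,-0.04],0]])

```text
clock: 7.75
eef_pos: [499.2, -77.6, 90.4]
eef_rot: [-3.141, -0.0, 1.349]
wrist_force: [-3.6, -3.2, 2.0]
finger_gap: 0.7
```

```bash
cat > st.py <<'E'
from h import *
s=manip.read_state();print({k:np.round(s[k],2).tolist() for k in("clock","eef_pos","eef_rot","wrist_force","moment")})
E
python3 st.py
```

```text
{'clock': 7.75, 'eef_pos': [499.2, -77.55, 90.36], 'eef_rot': [-3.14, -0.0, 1.35], 'wrist_force': [-3.63, -3.17, 1.98], 'moment': [-0.45, 0.55, -0.01]}
```

Request:
apply_moves(series=[[[0,0.05,0],[0,0,0],0],[[0,0.1,0],[0,0,0],0],[[0,0.15,0],[0,0,0],0],[[0,0.2,0],[0,0,-0.01],0],[[0,0.25,0],[0,0,-0.02],0],[[0,0.3,0],[0,0,-0.03],0],[[0,0.35,0],[0,0,-0.04],0],[[0,0.4,0],[0,0,-0.04],0],[[0,0.4,0],[0,0,-0.04],0],[[0,0.4,0],[0,0,-0.04],0]])

```text
clock: 9.0
eef_pos: [499.5, -73.7, 90.4]
eef_rot: [3.141, -0.0, 1.309]
wrist_force: [0.1, -2.8, -0.7]
finger_gap: 0.7
```

```bash
python3 look.py w4; python3 st.py; python3 -c "
from h import *
crop('pics/w4.png','pics/w4c.png',230,210,370,310,5)"
```

```text
{'clock': 9.0, 'eef_pos': [499.47, -73.66, 90.45], 'eef_rot': [3.14, -0.0, 1.31], 'wrist_force': [0.12, -2.82, -0.72], 'joints': [-0.22, 0.37, 1.79, 0.0, 0.99, -1.53]}
{'clock': 9.05, 'eef_pos': [499.47, -73.69, 90.48], 'eef_rot': [3.14, -0.0, 1.31], 'wrist_force': [-0.99, -2.86, -2.37], 'moment': [-0.52, -0.03, 0.04]}
```

View pics/w4c.png

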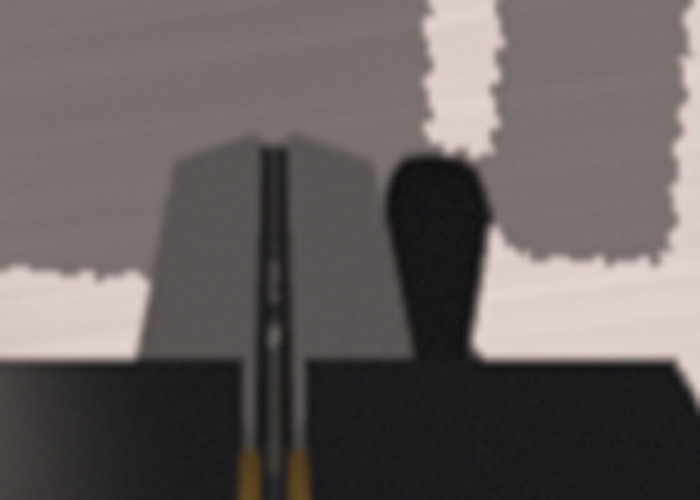

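The force stays at about 3 N after ~8 mm of travel, so lever R looks like the loose one. I'll carry on to about 14° while following its arc, then verify.

Request:
apply_moves(series=[[[0.02,0.08,0],[0,0,-0.02],0],[[0.04,0.16,0],[0,0,-0.04],0],[[0.06,0.24,0],[0,0,-0.06],0],[[0.08,0.32,0],[0,0,-0.08],0],[[0.11,0.4,0],[0,0,-0.1],0],[[0.14,0.48,0],[0,0,-0.12],0],[[0.17,0.56,0],[0,0,-0.14],0],[[0.19,0.64,0],[0,0,-0.15],0],[[0.21,0.7,0],[0,0,-0.15],0],[[0.21,0.7,0],[0,0,-0.15],0]])

```text
clock: 10.3
eef_pos: [501.1, -66.4, 90.3]
eef_rot: [-3.14, 0.0, 1.158]
wrist_force: [-4.7, -1.1, -0.1]
finger_gap: 0.2
```

```bash
python3 st.py
```

```text
{'clock': 10.3, 'eef_pos': [501.12, -66.41, 90.31], 'eef_rot': [-3.14, 0.0, 1.16], 'wrist_force': [-4.68, -1.07, -0.07], 'moment': [-0.33, 0.73, -0.02]}
```

Request:
apply_moves(series=[[[-0.3,-0.6,0],[0,0,0],0],[[-0.6,-1.3,0],[0,0,0],0],[[-0.6,-1.3,3],[0,0,0],0],[[-0.6,-1.3,6],[0,0,0],0],[[-0.6,-1.3,9],[0,0,0],0],[[1,2.5,9],[0,0,0.18],0],[[2.4,6,9],[0,0,0.36],0],[[3.8,9.1,9],[0,0,0.54],0],[[3.8,9.1,9],[0,0,0.71],0],[[3.8,9.1,9],[0,0,0.71],0]])

```text
clock: 11.55
eef_pos: [539.5, 24.2, 180.4]
eef_rot: [3.141, -0.0, 1.868]
wrist_force: [-0.6, -0.5, 0.1]
finger_gap: 0.3
```

```bash
python3 look.py w5;python3 -c "
from h import *
p,d=manip.camera('top');cv2.imwrite('pics/top1.png',p[:,:,::-1]);crop('pics/top1.png','pics/top1c.png',180,170,330,265,5)"
```

```text
{'clock': 11.55, 'eef_pos': [539.52, 24.22, 180.42], 'eef_rot': [3.14, -0.0, 1.87], 'wrist_force': [-0.62, -0.47, 0.11], 'joints': [-0.02, 0.32, 1.61, 0.0, 1.21, -1.89]}
```

View pics/w5.png

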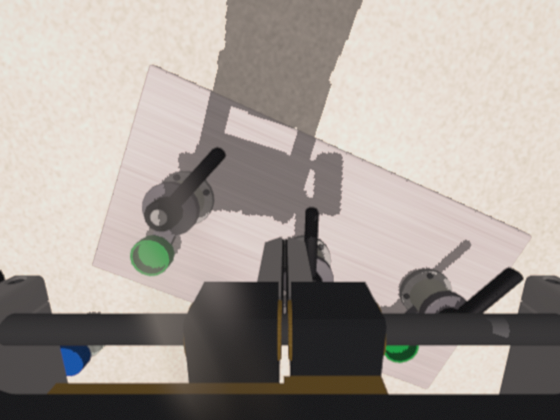

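View pics/top1c.png

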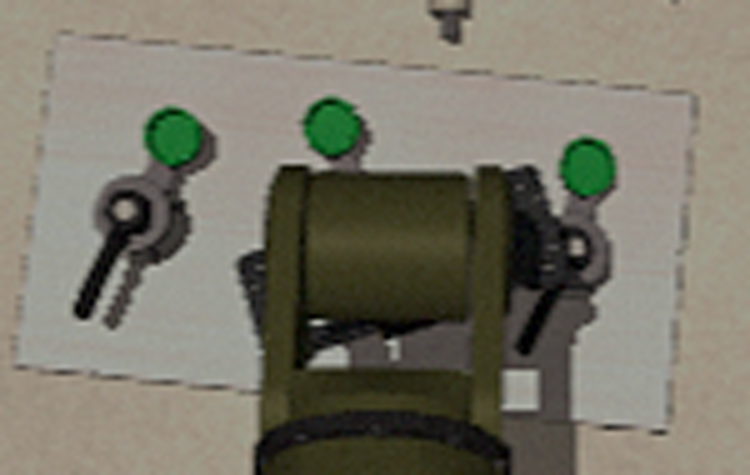

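In the wrist view, lever R has swung: hub (158,215), tip (220,154). Lever M's tip is at (312,210), to the right of the fingers. I'll compute R's angle.

```bash
python3 - <<'E'
from h import *
crop("pics/w5.png","pics/w5c.png",90,130,250,280,4)
T=np.load("pics/w5.npz")["T"]
H=wworld(T,158,216,z=90);P=wworld(T,221,152,z=86);D=(P-H)[:2];print(H,P,np.linalg.norm(D),np.degrees(np.arctan2(D[1],D[0])))
C=wworld(T,152,257,z=58);print("cup",C)
H=world("top",180+576/5,170+246/5,z=90);P=world("top",180+522/5,170+350/5,z=86);D=(P-H)[:2];print(H,P,np.linalg.norm(D),np.degrees(np.arctan2(D[1],D[0])))
print(wworld(T,313,209,z=86))
E
```

```text
[566.5717071  -80.12074428  90.        ] [499.33975242 -42.53758398  86.        ] 77.02356567081947 150.7944865078099
cup [623.44301672 -88.62436623  58.        ]
[567.95736874 -83.65208884  90.        ] [499.85139215 -46.94392966  86.        ] 77.36868228222455 151.67595981333375
[522.97271973  44.57745835  86.        ]
```

View pics/w5c.png

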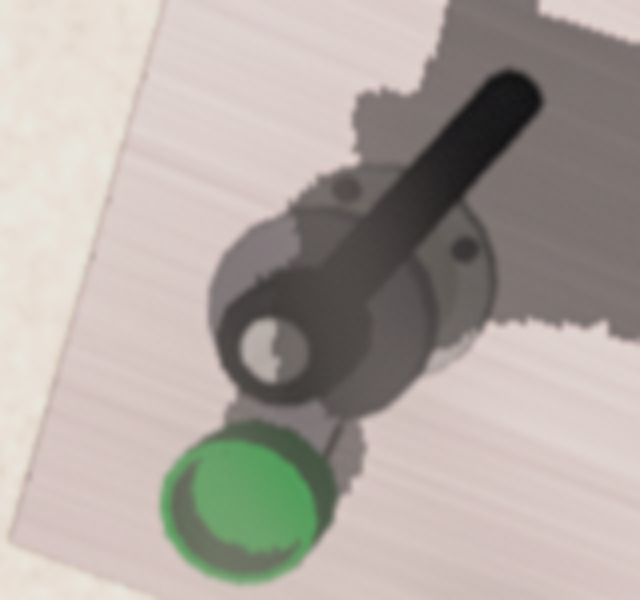

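Lever R now stands at about 151°, so it turned roughly 18–19°, which is within the limit. It never firmed up, so R is the loose one. Contact evidently began at the predicted 19 mm offset. Lever M is next: I'll descend with about an 8 mm gap and then close to about 3 mm.

Request:
apply_moves(series=[[[0.2,-0.5,0],[0,0,0],0],[[0.2,-0.5,-3],[0,0,0],0],[[0.2,-0.5,-6],[0,0,0],0],[[0.2,-0.5,-9],[0,0,0],0],[[0.2,-0.5,-9],[0,0,0],0],[[0.1,-0.2,-9],[0,0,0],0],[[0.05,0,-9],[0,0,0],0],[[0.05,0,-9],[0,0,0],0],[[0.05,0,-9],[0,0,0],0],[[0.05,0,-9],[0,0,0],0]])

```text
clock: 12.9
eef_pos: [540.0, 24.3, 90.5]
eef_rot: [3.142, 0.0, 1.869]
wrist_force: [-0.1, -0.3, 0.1]
finger_gap: 0.3
```

```bash
python3 st.py
```

```text
{'clock': 12.9, 'eef_pos': [540.01, 24.28, 90.54], 'eef_rot': [3.14, 0.0, 1.87], 'wrist_force': [-0.14, -0.34, 0.09], 'moment': [0.08, -0.16, 0.04]}
```

Request:
apply_moves(series=[[[-0.02,0.06,0],[0,0,0],0],[[-0.04,0.12,0],[0,0,0],0],[[-0.06,0.18,0],[0,0,0],0],[[-0.08,0.24,0],[0,0,0],0],[[-0.1,0.3,0],[0,0,0],0],[[-0.12,0.36,0],[0,0,0],0],[[-0.14,0.42,0],[0,0,0],0],[[-0.15,0.48,0],[0,0,0],0],[[-0.15,0.48,0],[0,0,0],0],[[-0.15,0.48,0],[0,0,0],0]])

```text
clock: 14.15
eef_pos: [538.5, 29.1, 90.4]
eef_rot: [-3.142, 0.0, 1.869]
wrist_force: [-0.4, 0.0, -0.2]
finger_gap: -0.0
```

```bash
python3 st.py
```

```text
{'clock': 14.15, 'eef_pos': [538.47, 29.13, 90.43], 'eef_rot': [-3.14, 0.0, 1.87], 'wrist_force': [-0.4, 0.05, -0.18], 'moment': [0.12, -0.13, 0.01]}
```

Request:
apply_moves(series=[[[-0.01,0.04,0],[0,0,0],0],[[-0.02,0.08,0],[0,0,0],0],[[-0.03,0.12,0],[0,0,0],0],[[-0.04,0.16,0],[0,0,0],0],[[-0.06,0.2,0],[0,0,0],0],[[-0.07,0.24,0],[0,0,0],0],[[-0.08,0.28,0],[0,0,0],0],[[-0.09,0.3,0],[0,0,0],0],[[-0.09,0.3,0],[0,0,0],0],[[-0.09,0.3,0],[0,0,0],0]])

```text
clock: 15.4
eef_pos: [537.7, 31.4, 90.5]
eef_rot: [3.142, 0.001, 1.869]
wrist_force: [0.4, -6.8, -1.1]
finger_gap: 0.4
```

```bash
python3 st.py
```

```text
{'clock': 15.4, 'eef_pos': [537.74, 31.44, 90.49], 'eef_rot': [3.14, 0.0, 1.87], 'wrist_force': [0.39, -6.85, -1.12], 'moment': [-1.15, -0.38, -0.03]}
```

Request:
apply_moves(series=[[[-0.01,0.04,0],[0,0,0],0],[[-0.02,0.08,0],[0,0,0],0],[[-0.03,0.12,0],[0,0,-0.01],0],[[-0.04,0.16,0],[0,0,-0.01],0],[[-0.05,0.2,0],[0,0,-0.02],0],[[-0.06,0.24,0],[0,0,-0.02],0],[[-0.07,0.28,0],[0,0,-0.03],0],[[-0.08,0.3,0],[0,0,-0.03],0],[[-0.08,0.3,0],[0,0,-0.03],0],[[-0.08,0.3,0],[0,0,-0.03],0]])

```text
clock: 16.65
eef_pos: [536.6, 33.9, 90.5]
eef_rot: [-3.141, 0.002, 1.839]
wrist_force: [-1.5, -11.6, 0.4]
finger_gap: 0.6
```

```bash
python3 st.py
```

```text
{'clock': 16.65, 'eef_pos': [536.61, 33.95, 90.46], 'eef_rot': [-3.14, 0.0, 1.84], 'wrist_force': [-1.51, -11.56, 0.37], 'moment': [-1.88, 0.18, -0.07]}
```

Request:
apply_moves(series=[[[-0.01,0.04,0],[0,0,0],0],[[-0.02,0.08,0],[0,0,0],0],[[-0.03,0.12,0],[0,0,-0.01],0],[[-0.04,0.15,0],[0,0,-0.01],0],[[-0.04,0.15,0],[0,0,-0.01],0],[[-0.04,0.15,0],[0,0,-0.01],0],[[-0.04,0.15,0],[0,0,-0.01],0],[[-0.04,0.15,0],[0,0,-0.01],0],[[-0.04,0.15,0],[0,0,-0.01],0],[[-0.04,0.15,0],[0,0,-0.01],0]])

```text
clock: 17.9
eef_pos: [536.1, 35.2, 90.4]
eef_rot: [-3.14, 0.002, 1.829]
wrist_force: [-2.0, -13.7, 2.1]
finger_gap: 0.7
```

```bash
python3 st.py
```

```text
{'clock': 17.9, 'eef_pos': [536.13, 35.24, 90.43], 'eef_rot': [-3.14, 0.0, 1.83], 'wrist_force': [-1.99, -13.72, 2.05], 'moment': [-2.26, 0.32, -0.04]}
```

Lever M is sound: it firmed up steadily, 6.8, then 11.6, then 13.7 N. I'll retreat and go above lever L.

Request:
apply_moves(series=[[[0.2,-0.6,0],[0,0,0],0],[[0.4,-1.3,0],[0,0,0],0],[[0.4,-1.3,3],[0,0,0],0],[[0.4,-1.3,6],[0,0,0],0],[[0.4,-1.3,9],[0,0,0],0],[[0,3.5,9],[0,0,-0.18],0],[[-0.5,8.5,9],[0,0,-0.36],0],[[-1,13.5,9],[0,0,-0.54],0],[[-1.4,17.8,9],[0,0,-0.66],0],[[-1.4,17.8,9],[0,0,-0.66],0]])

```text
clock: 19.15
eef_pos: [521.9, 216.9, 180.3]
eef_rot: [-3.141, -0.0, 1.171]
wrist_force: [0.3, 0.2, 0.7]
finger_gap: 0.2
```

```bash
python3 look.py w6;python3 -c "
from h import *
crop('pics/w6.png','pics/w6c.png',270,170,400,290,5)"
```

```text
{'clock': 19.15, 'eef_pos': [521.94, 216.85, 180.28], 'eef_rot': [-3.14, -0.0, 1.17], 'wrist_force': [0.32, 0.18, 0.66], 'joints': [0.33, 0.38, 1.54, 0.0, 1.23, -0.84]}
```

View pics/w6.png

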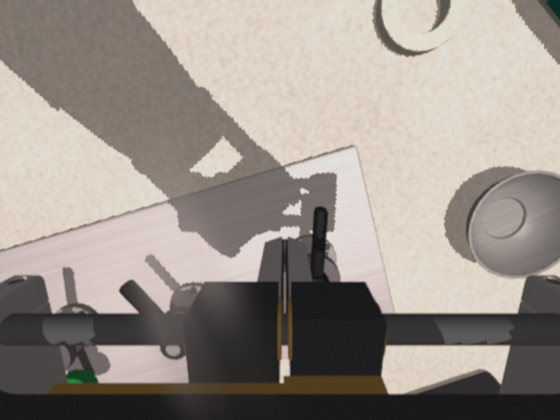

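View pics/w6c.png

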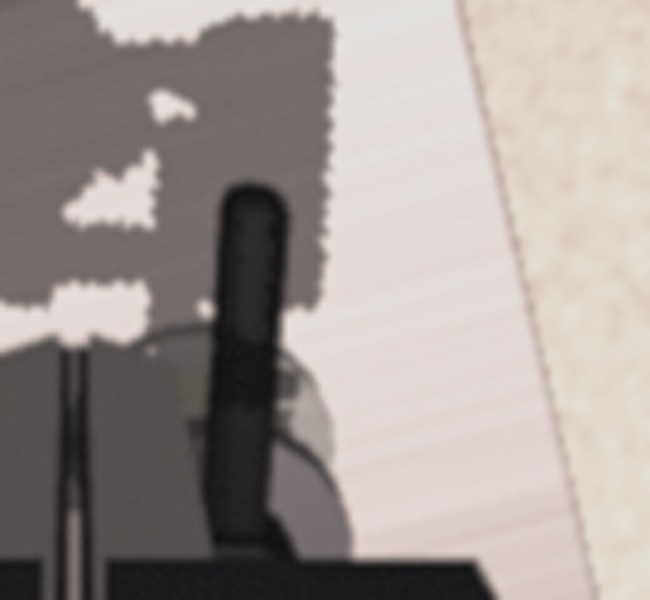

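```bash
python3 - <<'E'
from h import *
T=np.load("pics/w6.npz")["T"]
P=wworld(T,270+254/5,170+186/5,z=86);Q=wworld(T,270+236/5,170+510/5,z=86);D=(P-Q)[:2];a=np.arctan2(D[1],D[0]);print(P,Q,np.linalg.norm(D),np.degrees(a))
for a in (np.radians(157.6),a):
  print("hub",P[:2]-78*np.array([np.cos(a),np.sin(a)]),"push",P[:2]-10*np.array([np.cos(a),np.sin(a)]))
E
```

```text
[523.59538968 249.8517801   86.        ] [579.12432821 224.94547806  86.        ] 60.85874543487388 155.84241428954965
hub [595.7099803  220.12829074] push [532.84085001 246.04107634]
hub [594.7644086  217.93045893] push [532.71962287 245.75930303]
```

Request:
apply_moves(series=[[[0,0,-2],[0,0,0],0],[[0,0,-4],[0,0,0],0],[[0,0,-6],[0,0,0],0],[[0,0,-8],[0,0,0],0],[[0,0,-9],[0,0,0],0],[[0.05,0.2,-9],[0,0,0],0],[[0.1,0.3,-9],[0,0,0],0],[[0.15,0.5,-9],[0,0,0],0],[[0.2,0.6,-9],[0,0,0],0],[[0.2,0.6,-9],[0,0,0],0]])

```text
clock: 20.45
eef_pos: [524.4, 220.7, 90.6]
eef_rot: [3.141, -0.0, 1.169]
wrist_force: [-0.0, 0.1, -0.7]
finger_gap: 0.1
```

```bash
python3 st.py
```

```text
{'clock': 20.45, 'eef_pos': [524.45, 220.74, 90.61], 'eef_rot': [3.14, -0.0, 1.17], 'wrist_force': [-0.03, 0.09, -0.68], 'moment': [-0.04, -0.17, 0.01]}
```

Request:
apply_moves(series=[[[0.03,0.08,0],[0,0,0],0],[[0.06,0.16,0],[0,0,0],0],[[0.1,0.24,0],[0,0,0],0],[[0.13,0.32,0],[0,0,0],0],[[0.16,0.4,0],[0,0,0],0],[[0.2,0.48,0],[0,0,0],0],[[0.23,0.56,0],[0,0,0],0],[[0.26,0.62,0],[0,0,0],0],[[0.28,0.68,0],[0,0,0],0],[[0.28,0.68,0],[0,0,0],0]])

```text
clock: 21.7
eef_pos: [527.2, 227.5, 90.4]
eef_rot: [-3.142, 0.0, 1.169]
wrist_force: [0.2, 1.1, 0.4]
finger_gap: 0.4
```

```bash
python3 st.py
```

```text
{'clock': 21.7, 'eef_pos': [527.18, 227.45, 90.43], 'eef_rot': [-3.14, 0.0, 1.17], 'wrist_force': [0.24, 1.1, 0.44], 'moment': [0.06, -0.09, -0.01]}
```

Request:
apply_moves(series=[[[0.02,0.04,0],[0,0,0],0],[[0.03,0.08,0],[0,0,0],0],[[0.05,0.12,0],[0,0,0],0],[[0.07,0.16,0],[0,0,0],0],[[0.09,0.2,0],[0,0,0],0],[[0.1,0.24,0],[0,0,0],0],[[0.12,0.28,0],[0,0,0],0],[[0.14,0.32,0],[0,0,0],0],[[0.14,0.32,0],[0,0,0],0],[[0.14,0.32,0],[0,0,0],0]])

```text
clock: 22.95
eef_pos: [528.4, 230.2, 90.4]
eef_rot: [-3.141, 0.001, 1.169]
wrist_force: [-2.9, -5.4, 2.7]
finger_gap: 0.1
```

```bash
python3 st.py
```

```text
{'clock': 22.95, 'eef_pos': [528.35, 230.2, 90.37], 'eef_rot': [-3.14, 0.0, 1.17], 'wrist_force': [-2.89, -5.44, 2.69], 'moment': [-0.87, 0.35, -0.0]}
```

Request:
apply_moves(series=[[[0.02,0.04,0],[0,0,0],0],[[0.04,0.08,0],[0,0,0],0],[[0.05,0.12,0],[0,0,-0.01],0],[[0.07,0.16,0],[0,0,-0.01],0],[[0.09,0.2,0],[0,0,-0.02],0],[[0.11,0.24,0],[0,0,-0.02],0],[[0.13,0.28,0],[0,0,-0.03],0],[[0.13,0.28,0],[0,0,-0.03],0],[[0.13,0.28,0],[0,0,-0.03],0],[[0.13,0.28,0],[0,0,-0.03],0]])

```text
clock: 24.2
eef_pos: [529.1, 232.8, 90.2]
eef_rot: [-3.14, 0.002, 1.139]
wrist_force: [-8.1, -7.5, 4.6]
finger_gap: 0.6
```

```bash
python3 st.py
```

```text
{'clock': 24.2, 'eef_pos': [529.07, 232.79, 90.25], 'eef_rot': [-3.14, 0.0, 1.14], 'wrist_force': [-8.15, -7.55, 4.59], 'moment': [-1.24, 1.21, -0.03]}
```

Request:
apply_moves(series=[[[0.0,0.05,0],[0,0,0],0],[[0.01,0.1,0],[0,0,0],0],[[0.02,0.14,0],[0,0,-0.01],0],[[0.02,0.17,0],[0,0,-0.01],0],[[0.02,0.17,0],[0,0,-0.01],0],[[0.02,0.17,0],[0,0,-0.01],0],[[0.02,0.17,0],[0,0,-0.01],0],[[0.02,0.17,0],[0,0,-0.01],0],[[0.02,0.17,0],[0,0,-0.01],0],[[0.02,0.17,0],[0,0,-0.01],0]])

```text
clock: 25.45
eef_pos: [529.4, 234.2, 90.3]
eef_rot: [-3.14, 0.003, 1.129]
wrist_force: [-6.0, -9.9, 4.5]
finger_gap: 0.5
```

```bash
python3 st.py
```

```text
{'clock': 25.45, 'eef_pos': [529.42, 234.18, 90.27], 'eef_rot': [-3.14, 0.0, 1.13], 'wrist_force': [-6.05, -9.92, 4.46], 'moment': [-1.73, 1.03, -0.03]}
```

Request:
apply_moves(series=[[[0.02,0.04,0],[0,0,0],0],[[0.04,0.08,0],[0,0,0],0],[[0.05,0.12,0],[0,0,0],0],[[0.05,0.12,0],[0,0,0],0],[[0.05,0.12,0],[0,0,0],0],[[0.05,0.12,0],[0,0,0],0],[[0.05,0.12,0],[0,0,0],0],[[0.05,0.12,0],[0,0,0],0],[[0.05,0.12,0],[0,0,0],0],[[0.05,0.12,0],[0,0,0],0]])

```text
clock: 26.7
eef_pos: [529.9, 235.2, 90.2]
eef_rot: [-3.14, 0.003, 1.129]
wrist_force: [-6.8, -11.1, 5.3]
finger_gap: 0.3
```

```bash
python3 st.py
```

```text
{'clock': 26.7, 'eef_pos': [529.88, 235.18, 90.24], 'eef_rot': [-3.14, 0.0, 1.13], 'wrist_force': [-6.79, -11.14, 5.29], 'moment': [-1.96, 1.08, -0.08]}
```

Lever L is sound too, with about 13 N along the push. That leaves R as the loose one. I'll retreat and travel to the orange marker.

Request:
apply_moves(series=[[[-0.3,-0.6,0],[0,0,0],0],[[-0.6,-1.3,0],[0,0,0],0],[[-0.6,-1.3,3.5],[0,0,0],0],[[-0.6,-1.3,7],[0,0,0],0],[[-0.6,-1.3,10.5],[0,0,0],0],[[0.2,-7,11],[0,0,0],20],[[1,-13,11],[0,0,0],60],[[1.8,-19,11],[0,0,0],60],[[2.6,-25,11],[0,0,0],60],[[3.4,-31,11],[0,0,0],60]])

```text
clock: 27.95
eef_pos: [564.5, -75.7, 200.7]
eef_rot: [3.141, -0.0, 1.129]
wrist_force: [0.5, -0.3, -1.5]
finger_gap: 47.1
```

Request:
apply_moves(series=[[[0.8,-5.5,0],[0,0,0],60],[[1.6,-11,0],[0,0,0],60],[[2.4,-16.5,0],[0,0,0],60],[[3.2,-22,0],[0,0,0],60],[[3.8,-26,0],[0,0,0],60],[[4.2,-29,0],[0,0,0],60],[[4.6,-29.4,-0.5],[0,0,0],60],[[4.6,-29.4,-1],[0,0,0],60],[[4.6,-29.4,-1],[0,0,0],60],[[4.6,-29.4,-1],[0,0,0],60]])

```text
clock: 29.2
eef_pos: [610.8, -366.9, 190.9]
eef_rot: [3.141, 0.0, 1.13]
wrist_force: [-1.9, -0.1, 1.4]
finger_gap: 56.4
```

```bash
python3 look.py w7;python3 -c "
from h import *
p,d=manip.camera('top');cv2.imwrite('pics/top2.png',p[:,:,::-1]);crop('pics/top2.png','pics/top2c.png',180,170,330,265,5)"
```

```text
{'clock': 29.2, 'eef_pos': [610.8, -366.91, 190.88], 'eef_rot': [3.14, 0.0, 1.13], 'wrist_force': [-1.9, -0.14, 1.39], 'joints': [-0.59, 0.71, 1.02, 0.0, 1.42, -1.72]}
```

View pics/w7.png

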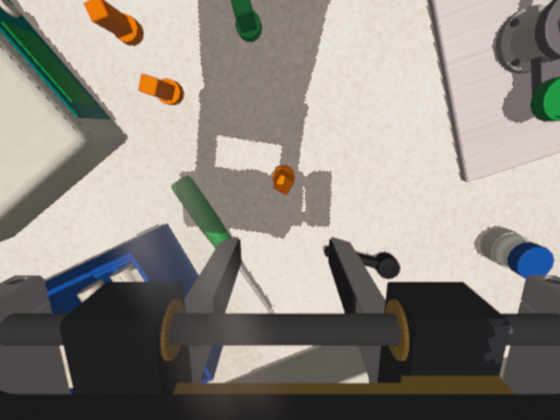

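View pics/top2c.png

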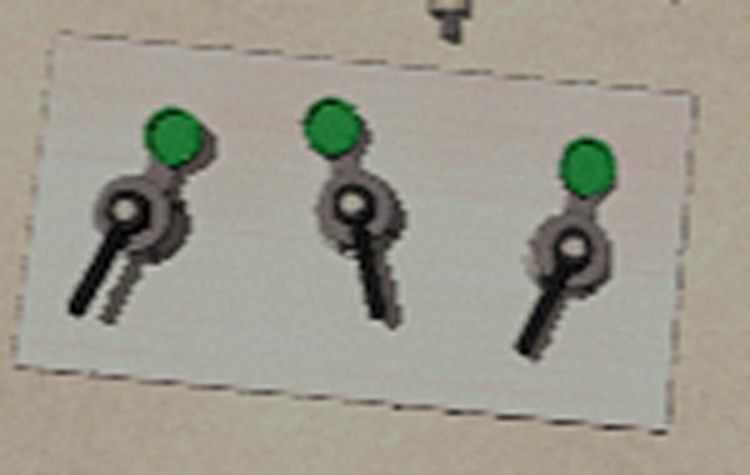

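The top view shows lever R clearly swung, from hub (574,246) to tip (525,352) in the crop, with L and M almost unmoved. In the wrist view the orange marker chosen is at (284,180), in the arm's shadow. The other two are at (115,22) and (160,90). I'll enlarge the first one.

```bash
python3 -c "
from h import *
crop('pics/w7.png','pics/w7c.png',255,155,315,205,12)
im=cv2.imread('pics/w7c.png');cv2.imwrite('pics/w7c.png',cv2.convertScaleAbs(im,alpha=1.8))
a=np.load('pics/w7.npz');print(a['d'][175:190,280:290:2])
H=world('top',180+574/5,170+246/5,z=90);P=world('top',180+523/5,170+353/5,z=86);D=(P-H)[:2];print(H,P,np.linalg.norm(D),np.degrees(np.arctan2(D[1],D[0])))
C=world('top',180+587/5,170+168/5,z=58);print(C)"
```

```text
[[284.14334 284.6507  287.22385 293.69406 302.8169 ]
 [284.7715  284.99323 285.1041  286.39713 294.45926]
 [283.96478 284.62982 285.34265 285.47394 290.33984]
 [285.26508 285.87088 283.13477 285.15338 286.27222]
 [285.69547 284.67416 284.54666 285.90024 286.29202]
 [285.82095 285.17746 284.31427 284.78015 284.44864]
 [286.37927 286.01788 284.9835  285.33453 285.5254 ]
 [286.10464 285.91052 286.13773 286.82855 286.20084]
 [286.11746 286.2371  286.5519  286.117   285.72458]
 [287.18164 287.66696 286.9172  286.65192 286.75967]
 [286.76614 285.90143 288.0461  286.79935 285.0196 ]
 [286.86243 287.4015  285.8104  286.04294 287.95056]
 [287.2     286.73364 287.75156 287.31323 287.48224]
 [288.30103 287.46445 286.90872 287.28784 286.33682]
 [287.3364  287.0188  288.83124 287.47083 287.33453]]
[567.97463318 -82.32829122  90.        ] [497.86649687 -47.57429985  86.        ] 78.24954116394203 153.63147439651073
[624.07615887 -93.61345504  58.        ]
```

View pics/w7c.png

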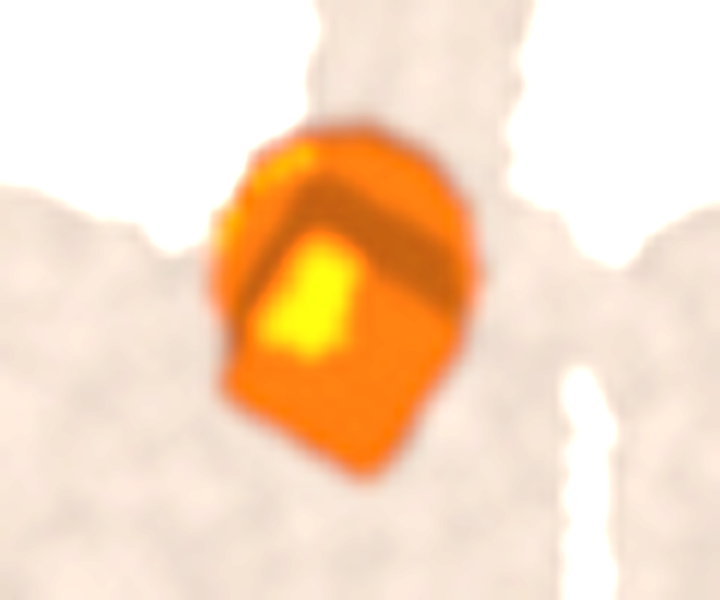

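```bash
python3 -c "
from h import *
T=np.load('pics/w7.npz')['T']
c=[(320,230),(460,315),(370,480),(225,390)]
W=np.array([wworld(T,255+x/12,155+y/12,z=62) for x,y in c]);print(W.round(1),W.mean(0).round(1))
for i in range(4):
  e=W[(i+1)%4]-W[i];print(np.linalg.norm(e).round(1),np.degrees(np.arctan2(e[1],e[0])).round(1))
print(world('top',374.5,213,z=62))
F=wworld(T,255+350/12,155+150/12,z=16);print(F)
"
```

```text
[[ 578.3 -354.6   62. ]
 [ 589.1 -347.5   62. ]
 [ 598.2 -359.6   62. ]
 [ 586.6 -367.    62. ]] [ 588.1 -357.2   62. ]
13.0 33.4
15.2 -53.3
13.7 -147.6
14.9 124.0
[ 588.02473385 -353.78418048   62.        ]
[ 578.5342154  -352.18239036   16.        ]
```

Request:
apply_moves(series=[[[-0.7,0.4,-1],[0,0,-0.18],45],[[-1.5,0.8,-2],[0,0,-0.36],45],[[-2.25,1.15,-4],[0,0,-0.53],45],[[-2.25,1.15,-6],[0,0,-0.53],45],[[-2.25,1.15,-8],[0,0,-0.53],45],[[-2.25,1.15,-8],[0,0,-0.53],45],[[-2.25,1.15,-8],[0,0,-0.53],45],[[-2.25,1.15,-8],[0,0,-0.53],45],[[-2.25,1.15,-8],[0,0,-0.53],45],[[-2.25,1.15,-8],[0,0,-0.53],45]])

```text
clock: 30.55
eef_pos: [588.2, -356.2, 110.8]
eef_rot: [3.141, -0.0, 0.599]
wrist_force: [0.4, -0.3, 0.6]
finger_gap: 42.3
```

```bash
python3 look.py w8; python3 -c "
from h import *
crop('pics/w8.png','pics/w8c.png',210,180,360,290,5)
im=cv2.imread('pics/w8c.png');cv2.imwrite('pics/w8c.png',cv2.convertScaleAbs(im,alpha=1.6))"
```

```text
{'clock': 30.55, 'eef_pos': [588.16, -356.23, 110.75], 'eef_rot': [3.14, -0.0, 0.6], 'wrist_force': [0.44, -0.31, 0.57], 'joints': [-0.6, 0.71, 1.19, 0.0, 1.24, -1.2]}
```

View pics/w8c.png

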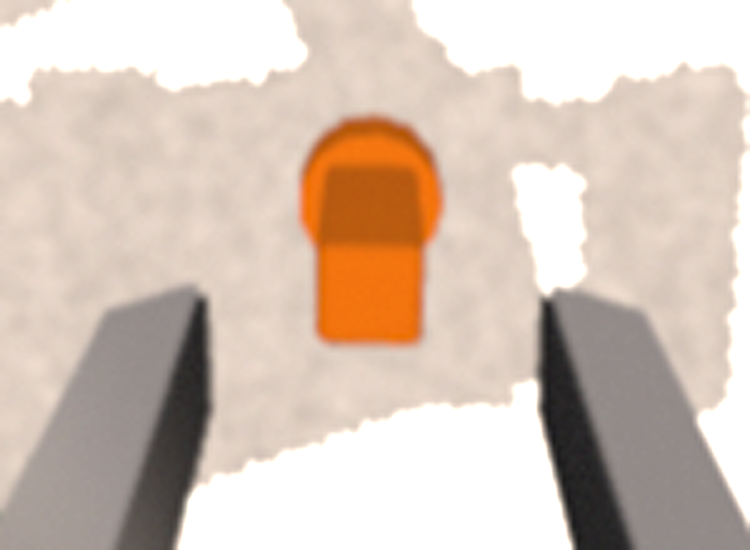

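The post is centred between the fingers (371 against a mid-gap of 375 in the crop) and square to them. I'll check the fore-aft position.

```bash
python3 -c "
from h import *
T=np.load('pics/w8.npz')['T']
W=wworld(T,210+370/5,180+294/5,z=62);print(W, (np.linalg.inv(T)@np.append(W,1)).round(1))"
```

```text
[ 588.2685711  -356.89556756   62.        ] [-0.3  0.6 48.8  1. ]
```

Within 1 mm, so I'll descend, close and lift slightly.

Request:
apply_moves(series=[[[0,0,-2],[0,0,0],45],[[0,0,-4],[0,0,0],45],[[0,0,-5.5],[0,0,0],45],[[0,0,-6.2],[0,0,0],45],[[0,0,-6.2],[0,0,0],45],[[0,0,-6.2],[0,0,0],10],[[0,0,-6.2],[0,0,0],10],[[0,0,-6.2],[0,0,0],10],[[0,0,-6.2],[0,0,0],10],[[0,0,-6.2],[0,0,0],10]], grip_force=20)

```text
clock: 31.85
eef_pos: [588.2, -356.3, 48.8]
eef_rot: [3.141, -0.0, 0.599]
wrist_force: [-1.0, 0.5, 3.4]
finger_gap: 15.8
```

```bash
python3 st.py
```

```text
{'clock': 31.85, 'eef_pos': [588.21, -356.26, 48.81], 'eef_rot': [3.14, -0.0, 0.6], 'wrist_force': [-1.03, 0.52, 3.38], 'moment': [0.06, 0.06, -0.04]}
```

Grasped, with a 15.8 mm gap. I'll lift it and travel to a viewing pose just beyond R's cup.

Request:
apply_moves(series=[[[0,0,3],[0,0,0],10],[[0,0,7],[0,0,0],10],[[0.3,1,11],[0,0,0],10],[[1.5,5.5,12],[0,0,0.15],10],[[2.7,10,12],[0,0,0.3],10],[[4,14.5,12],[0,0,0.45],10],[[5.3,19,12],[0,0,0.6],10],[[6.5,23,12],[0,0,0.72],10],[[7.2,25.8,12],[0,0,0.78],10],[[7.2,25.8,12],[0,0,0.78],10]])

```text
clock: 33.1
eef_pos: [660.3, -96.4, 168.2]
eef_rot: [-3.141, -0.0, 1.382]
wrist_force: [0.2, -0.1, -0.0]
finger_gap: 15.8
```

Request:
apply_moves(series=[[[0,0,0],[0,0,0],10],[[0,0,0],[0,0,0],10],[[0,0,0],[0,0,0],10],[[0,0,0],[0,0,0],10],[[0,0,0],[0,0,0],10],[[0,0,0],[0,0,0],10],[[0,0,0],[0,0,0],10],[[0,0,0],[0,0,0],10],[[0,0,0],[0,0,0],10],[[0,0,0],[0,0,0],10]])

```text
clock: 34.35
eef_pos: [660.1, -98.2, 168.4]
eef_rot: [3.142, -0.0, 1.379]
wrist_force: [-0.0, -0.1, -1.2]
finger_gap: 15.9
```

```bash
python3 look.py w9; python3 -c "
from h import *
crop('pics/w9.png','pics/w9c.png',210,120,360,240,5)"
```

```text
{'clock': 34.35, 'eef_pos': [660.09, -98.17, 168.44], 'eef_rot': [3.14, -0.0, 1.38], 'wrist_force': [-0.04, -0.14, -1.17], 'joints': [-0.2, 0.61, 1.22, 0.0, 1.31, -1.58]}
```

View pics/w9.png

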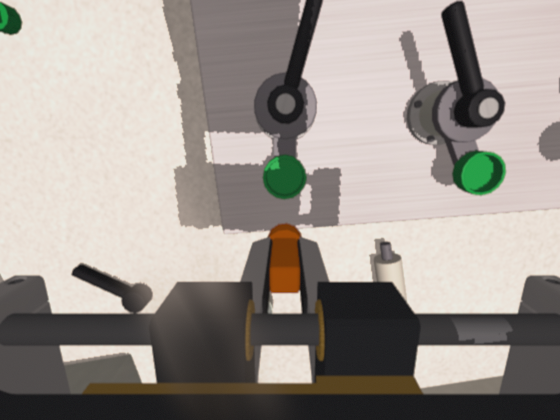

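View pics/w9c.png

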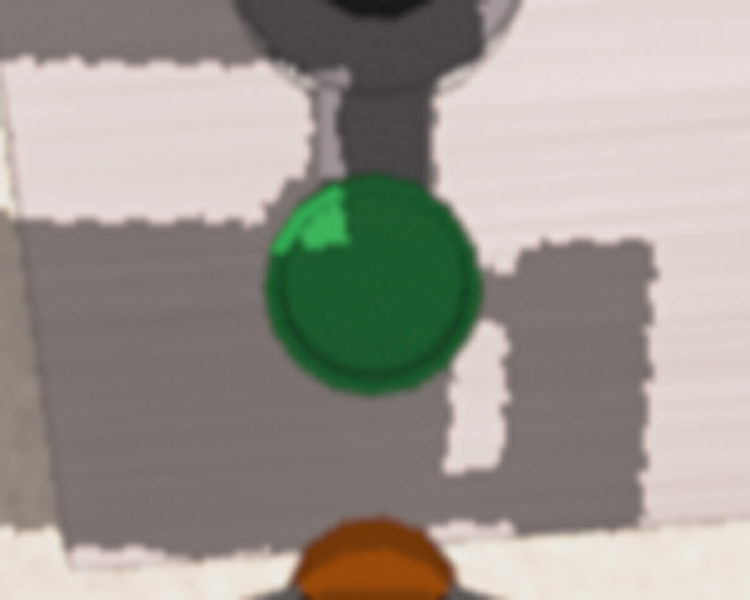

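The rim circle of R's cup centres on (284.9,176.8) in the wrist view. The lever hub disc is at (285,103).

```bash
python3 -c "
from h import *
z=np.load('pics/w9.npz');T=z['T']
W=wworld(T,284.9,176.8,z=58);H=wworld(T,285,103.5,z=90);print(W,H,np.linalg.norm((W-H)[:2]))
print(abs(wworld(T,210+266/5,176.8,z=58)-wworld(T,210+483/5,176.8,z=58)))
print(np.linalg.norm(wworld(T,284.9,120+173/5,z=58)-wworld(T,284.9,120+395/5,z=58)))
print('px of TCP-line target', W-T[:3,3])"
```

```text
[625.70443259 -91.26769342  58.        ] [567.90172562 -80.08693728  90.        ] 58.87412199654111
[ 7.33046681 37.86618423  0.        ]
39.673014818822125
px of TCP-line target [ -34.38984826    6.89875082 -110.43697219]
```

Request:
apply_moves(series=[[[-1.2,0.2,0],[0,0,0],10],[[-2.4,0.4,0],[0,0,0],10],[[-3.5,0.65,0],[0,0,0],10],[[-3.5,0.65,-1.5],[0,0,0],10],[[-3.5,0.65,-3],[0,0,0],10],[[-3.5,0.65,-4.5],[0,0,0],10],[[-3.5,0.65,-5.3],[0,0,0],10],[[-3.5,0.65,-5.3],[0,0,0],10],[[-3.5,0.65,-5.3],[0,0,0],10],[[-3.5,0.65,-5.3],[0,0,0],10]])

```text
clock: 35.65
eef_pos: [625.3, -91.7, 116.0]
eef_rot: [3.141, 0.0, 1.379]
wrist_force: [-0.0, 0.1, -0.4]
finger_gap: 16.2
```

```bash
python3 look.py w10; python3 -c "
from h import *
crop('pics/w10.png','pics/w10c.png',210,190,360,310,5)
p,d=manip.camera('scene');cv2.imwrite('pics/s1.png',p[:,:,::-1]);crop('pics/s1.png','pics/s1c.png',210,190,310,265,7)"
```

```text
{'clock': 35.65, 'eef_pos': [625.34, -91.72, 116.04], 'eef_rot': [3.14, 0.0, 1.38], 'wrist_force': [-0.03, 0.14, -0.4], 'joints': [-0.2, 0.59, 1.39, -0.0, 1.17, -1.58]}
```

View pics/w10c.png

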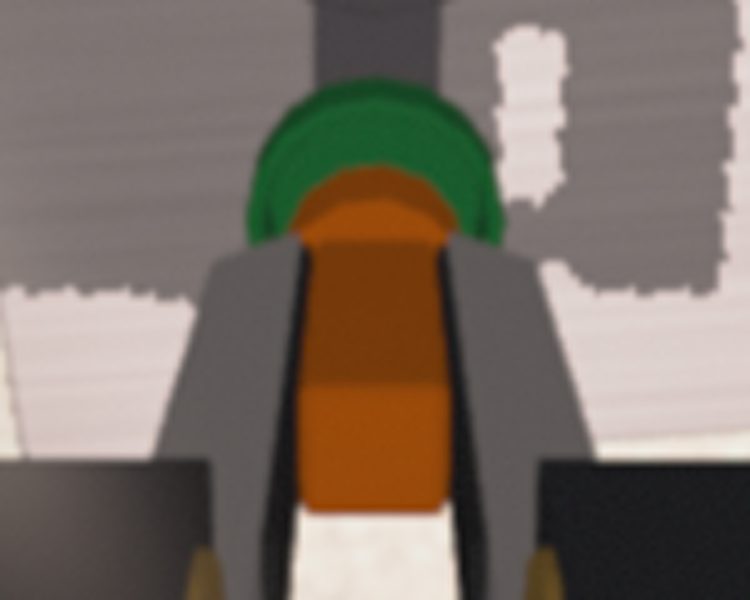

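View pics/s1c.png

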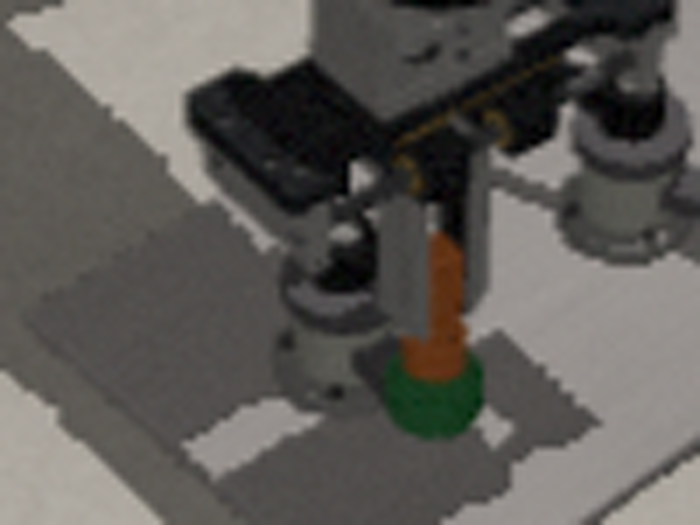

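```bash
python3 -c "
from h import *
T=np.load('pics/w10.npz')['T'];I=np.linalg.inv(T)
for n,y,z in [('rim',79,58),('foot low edge',165,67.2),('foot top edge',198,83.2)]:
  W=wworld(T,285,190+y/5,z=z);print(n,W.round(1),(I@np.append(W,1)).round(1))"
```

```text
rim [604.1 -87.4  58. ] [  0.2 -21.7  58.    1. ]
foot low edge [614.2 -89.3  67.2] [  0.2 -11.4  48.8   1. ]
foot top edge [613.7 -89.3  83.2] [  0.2 -11.9  32.8   1. ]
```

Sideways it is centred. Fore-aft it sits about 2 mm too far out, so I'll correct that and lower it into the cup.

Request:
apply_moves(series=[[[-0.1,0.02,0],[0,0,0],10],[[-0.2,0.04,0],[0,0,0],10],[[-0.2,0.04,-0.4],[0,0,0],10],[[-0.2,0.04,-0.8],[0,0,0],10],[[-0.2,0.04,-1.2],[0,0,0],10],[[-0.2,0.04,-1.5],[0,0,0],10],[[-0.2,0.04,-1.8],[0,0,0],10],[[-0.2,0.04,-2],[0,0,0],10],[[-0.2,0.04,-2.1],[0,0,0],10],[[-0.2,0.04,-2.1],[0,0,0],10]])

```text
clock: 37.0
eef_pos: [623.1, -91.3, 94.8]
eef_rot: [3.141, 0.0, 1.379]
wrist_force: [-1.6, 0.0, 3.1]
finger_gap: 15.7
```

```bash
python3 st.py;  python3 look.py w11; python3 -c "
from h import *
crop('pics/w11.png','pics/w11c.png',210,190,360,310,5)"
```

```text
{'clock': 37.0, 'eef_pos': [623.1, -91.29, 94.78], 'eef_rot': [3.14, 0.0, 1.38], 'wrist_force': [-1.65, 0.04, 3.15], 'moment': [0.15, 0.31, 0.04]}
{'clock': 37.0, 'eef_pos': [623.1, -91.29, 94.78], 'eef_rot': [3.14, 0.0, 1.38], 'wrist_force': [-1.65, 0.04, 3.15], 'joints': [-0.2, 0.61, 1.41, -0.0, 1.13, -1.58]}
```

View pics/w11c.png

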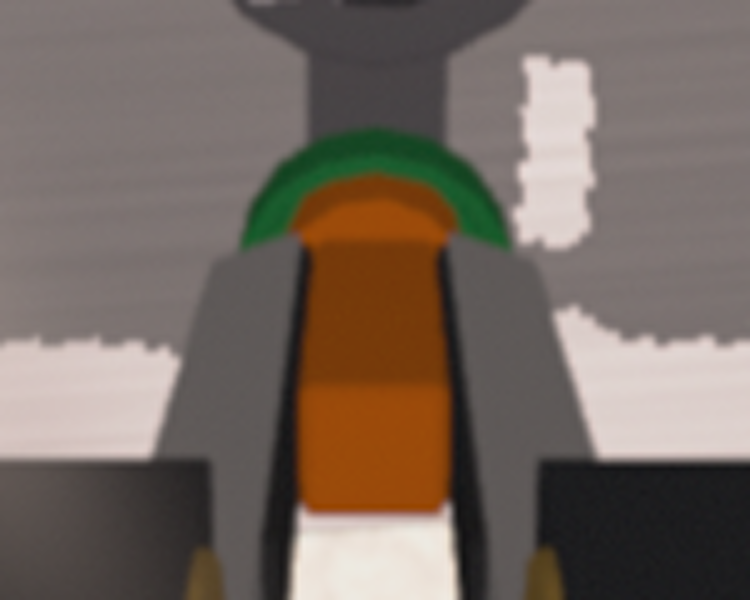

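The marker sits at the expected seated height, TCP 94.8, with about 3 N of contact. I'll release it and rise straight up.

Request:
apply_moves(series=[[[0,0,0],[0,0,0],30],[[0,0,0],[0,0,0],45],[[0,0,0],[0,0,0],45],[[0,0,0],[0,0,0],45],[[0,0,0],[0,0,0],45],[[0,0,0],[0,0,0],45],[[0,0,1],[0,0,0],45],[[0,0,2.5],[0,0,0],45],[[0,0,4.5],[0,0,0],45],[[0,0,7],[0,0,0],45]])

```text
clock: 38.3
eef_pos: [623.1, -91.3, 166.1]
eef_rot: [3.141, -0.0, 1.379]
wrist_force: [-0.4, 0.1, 0.6]
finger_gap: 42.3
```

Request:
apply_moves(series=[[[0,0,3],[0,0,0],45],[[0,0,6],[0,0,0],45],[[0,-1,8],[0,0,0],45],[[0,-5,9],[0,0,0],45],[[0,-10,9],[0,0,0],45],[[0,-15,9],[0,0,0],45],[[0,-20,9],[0,0,0],45],[[0,-25,9],[0,0,0],45],[[0,-28,9],[0,0,0],45],[[0,-28,9],[0,0,0],45]])

```text
clock: 39.55
eef_pos: [622.4, -373.2, 254.9]
eef_rot: [3.141, 0.0, 1.376]
wrist_force: [0.1, 0.6, -0.2]
finger_gap: 42.6
```

```bash
python3 st.py; python3 -c "
from h import *
p,d=manip.camera('scene');cv2.imwrite('pics/s2.png',p[:,:,::-1]);crop('pics/s2.png','pics/s2c.png',210,155,385,285,4)
p,d=manip.camera('top');cv2.imwrite('pics/top3.png',p[:,:,::-1]);crop('pics/top3.png','pics/top3c.png',180,170,330,265,5)"
```

```text
{'clock': 39.55, 'eef_pos': [622.37, -373.21, 254.86], 'eef_rot': [3.14, 0.0, 1.38], 'wrist_force': [0.11, 0.6, -0.2], 'moment': [0.07, -0.19, 0.02]}
```

View pics/s2c.png

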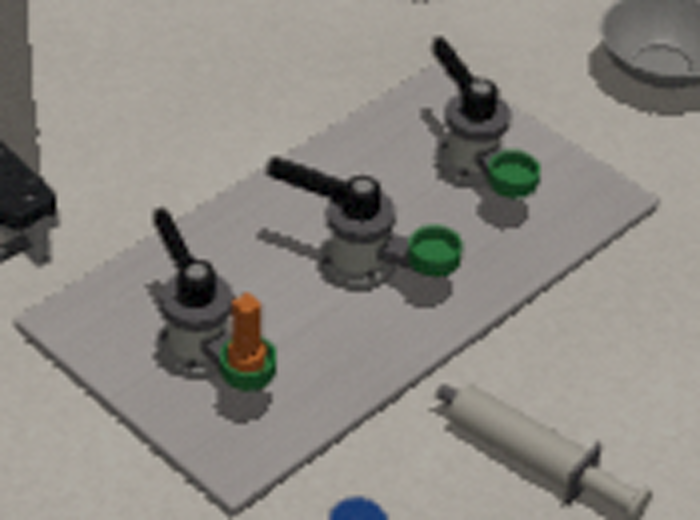

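View pics/top3c.png

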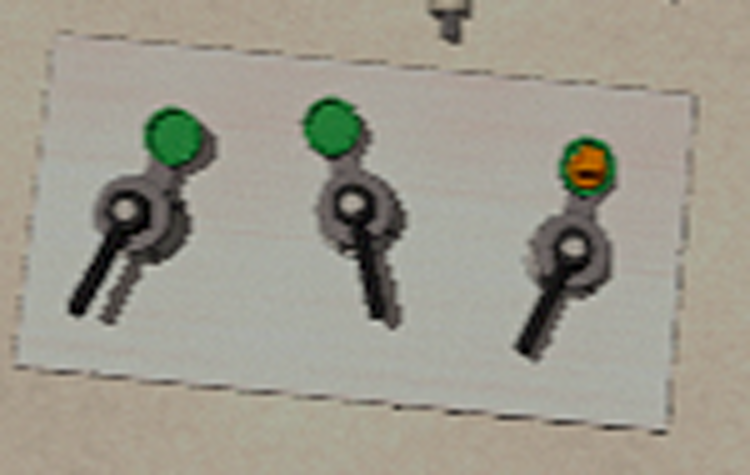

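View pics/top3.png

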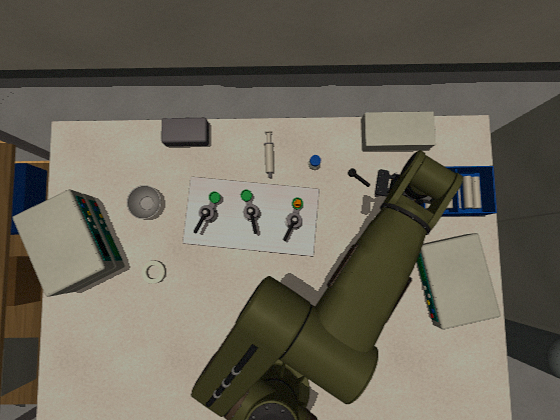

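The marker stands upright in R's cup: scene crop (247,330), top crop (587,167). Lever R stays swung, L and M have sprung back, and the bystanders in view have not moved. The arm is clear, so I'm handing in.

```bash
python3 -c "
from cell import manip
print(manip.sign_off())"
```

```text
the job is handed in; nothing more can be done
None
```

The loose lever is on the right-hand mount, the one nearest the robot's right. The orange marker now stands upright in that mount's green cup, released, and I handed the job in at about 39.6 s.

- **Right lever (tested first, loose):** along the push it stayed at about 3 to 4 N and never firmed up. I left it turned by about 16–19° clockwise: the clear top view gave 16°, and two earlier views, one of them with the arm partly in the way, gave 18–19°. All of these are under 25°.
- **Middle lever (sound):** it firmed up through 6.8, 11.6 and 13.7 N, and I eased off there.
- **Left lever (sound):** it firmed up to about 13 N along the push. Friction brought the total reading to about 14 N, still under 20 N.
- **Marker:** I used the orange one farthest to the robot's left. It went down at the expected seated height with about 3 N of contact.

**Last checks:** the scene and top pictures show the marker upright in the right mount's cup and the middle and left levers almost back where they were. The board, mounts, syringe, vial, tape and dish look unmoved. In that last top picture the arm covers the screwdriver and the other markers, so I did not recheck those.

**Disagreements:**
- The wrist and top cameras differed by 2–4 mm in the sideways direction.
- The force reading was noisy by about 1 N. The first contact on the right lever therefore read late, and I had turned it a little further than I thought while pushing.

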